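Draw the safety bolt of the sample case and slide its lid open

ROBOT

A 6-joint arm with a two-finger parallel gripper is mounted at the origin on a cart in front of the work surface, level with it; the furniture and walls round the work are solid. World frame = base frame: x ahead of the robot, y to its left, z up, the work surface at z = 0. Lengths are in mm, angles in rad, forces in N, time in s.
With the tool pointing down it reaches from about 425 to 950 mm from the base axis. Payload 3.5 kg.
Tool frame: the origin (TCP) lies on the centre line of the jaws, within the pads' length; the fingertips stand 19 mm ahead of it and the grasp point (between the pads) is the TCP; z points along the fingers, y is the direction in which the jaws open and shut (so a half turn about z gives the same grasp; the last joint's range is limited). The gripper opens to 85 mm and grips with 20 to 120 N. Pads are 22 mm wide; open, the fingers measure 114 mm over their backs; the gripper's body (76 mm by 85 mm) begins 54 mm behind the grasp point. The pads swing forward as they close: fully open they stand 13 mm farther back than shut.
Start: joints at [-1.295, 0.286, 1.577, -0, 1.279, -0.15], TCP at [278.829, -614.704, 250.325] pointing down, gripper open.
Joint ranges: [-2.77, 2.77], [-0.9, 2.22], [0.21, 2.48], [-1.53, 4.67], [0.24, 2.81], [-2.84, 2.84]. Speed limits (rad/s): [2.79, 2.79, 3.14, 3.14, 3.14, 3.14].

INTERFACE

Orientations are given as a rotation vector (axis times angle).
In Python, from cell import r gives the robot as it stands.
- The arm moves only by the tool send_rows, never from a script. Its arguments are lists of equal length, an entry for each row: "angular": the turn, a rotation vector about the tool's x, y, z in degrees, a list of three; "slide": the shift along the tool's x, y, z in cm, a list of three; "claw": the closure in counts, from 0 (fully open) to 255 (shut). A call has 1 to 12 rows; each row shifts and turns the commanded pose from where the row before left it, along the tool's axes as they then stand; what a row does not reach is not made up. A row lasts 1/10 s, in which the tool goes at most 50 mm and 8.59 degrees, less where a joint would pass 70% of its speed; a pose out of reach is approached as far as the arm can. A call is refused whole if a number of a shift passes 5 or a number of a turn 8.59, either way. A call with a gripper value outside its range is refused whole. The fingers move at their own pace and stop on an object; "squeeze" is the grip in N (left out, the last holds). Time passes only in rows, so rows that do not move let the fingers close. It gives the time, the measured TCP pose, the force and the opening at its end, in the units of the state.
- r.sense(): the state, without advancing time (a new reading comes with each control period).
- r.get_image(name): name is "scene" or "side" or "wrist"; returns the picture (480x640x3 uint8, red, green, blue); there is no depth.
- r.camera_info(name): a dict with "vfov" (degrees; the focal length in pixels is half the picture's height over the tangent of half this angle, whatever the lens; pixels are square), "cx", "cy" (the principal point, pixels), "world_from_camera" (4x4, takes a point from camera to world coordinates). Camera axes: x right, y down, z forward; pixel columns grow to the right and rows downward; lengths in mm; the calibration is good to about 2 mm. The wrist camera is an equidistant fisheye: a pixel r from the principal point sees the ray r / f radians off the axis. A picture is of the moment at which its call begins: read the wrist's pose just before it. camera_info takes no time and is no camera call; for the wrist camera it gives the pose at the moment of the call.
- r.close_job(): hands the job in, once; it reports no verdict.
Trained networks look in the newest picture that a camera, given by its name, has taken for a name from the list of things; names that differ only in an ending like _2 or _b are one class to them, and where a whole thing is asked for, a point or a joint stands for the part that bears it (a point fixed in the world has none). Each returns a list of dicts, best first, with "confidence" (0 to 1); they miss things now and then, are a little off and sometimes report something else, mostly with a low value. They report only what shows in the picture. A call takes as long as a camera call.
- r.find_in(thing, camera): "at" ([column, row] as shares, 0 to 1, of the picture: columns of its width, rows of its height, amid what is visible of it).
- r.tip_of(thing, camera): "at" ([column, row] as shares, 0 to 1, of the picture: columns of its width, rows of its height: a listed point, or the origin of a listed thing).
The state is a dict: "clock": time; "q": joint angles; "joint_velocities": joint speeds; "effort": joint torques, N m; "ee_pos": TCP position; "orientation": TCP orientation; "ft_force": force on the tool from outside, world axes, zero at the start; "moment": the same for the moment, N m; "gripper_width": finger opening in mm.
Only numpy, scipy, OpenCV 4.12 (cv2) and the standard library are available. Lean on these libraries where they do the work, as an engineer would, in place of code of your own. Each camera call takes 0.05 s, during which the arm holds its last target.

TASK

Unlock and open the sample case using only pushes of the fingertips: press the red spring catch fully down with one fingertip and, keeping it down, push the bolt's black knob with the other fingertip to the right, away from the steel staple, until the bolt is fully drawn. Let the catch spring up so that it keeps the bolt drawn, then push the clear lid by the upright front of its green wedge away from the robot, all the way back to its stop. Grip and lift nothing, and leave the vials and the other loose things in and around the case where they are.

Things in the scene. Friction and masses are not known exactly. Their poses are not given: they have to be found in the camera images.
- safe: Sample case fixed to the worktop: black base 226 x 200 mm, blue lock block in front, white compartment with clear sliding lid behind. Origin: centre of the underside; x away from the robot, y to the left along the bolt, z up. Case coordinates (mm) below are in this frame: bolt bar at x -22, top z 70; bolt guides at y -68 and 30, top z 75; lid's steel staple x -36 to 6, y 43 to 63, top z 79.
- catch (a joint): How far the red spring catch is pressed down, m: 0 up, 0.010 hard stop; spring 3 N at the start, 5.5 N fully down. Its brass pawl locks the bolt's comb: the bolt slides only while the catch is more than 0.0065 down; let go midway, it drops into the next notch and blocks again. With the bolt drawn over 0.037 it springs fully up and keeps the bolt drawn.
- catch_pad (a point): Centre of the flat top of the red ribbed catch pad, 32 mm in case x by 110 mm in case y (x -98 to -66, y -65 to 45, top z 96 when up). It moves straight down; pressing anywhere on it works, and the fingertip may slide along it in y. Axes as the case.
- bolt (a joint): How far the bolt is drawn, m: 0 home (locked), 0.040 fully drawn at its stop. It slides along the case's -y (to the right seen from the robot); friction about 2.5 N, no spring.
- bolt_knob (a point): Centre of the top of the bolt's black upright knob, 16 mm in case x, 12 mm in y, top z 115, 45 mm above the bolt bar; 60 mm in +x from the pad's centre line. Case y -8 with the bolt home, -48 drawn. Push its left (+y) face toward -y. A fingertip at the pressed pad's height (z 86 to 90) clears all below and meets the knob 25 mm below its top. Axes as the case.
- lid (a joint): How far the clear lid is slid open, m: 0 shut, 0.055 fully open at its stop. It slides along the case's +x (away from the robot); friction about 2 N. The bolt blocks it through the steel staple until drawn about 0.03.
- lid_rib (a point): Centre of the top edge of the upright front part (10 mm thick in case x) of the green push wedge on the clear lid: 100 mm long in case y, top z 101, 26 mm above the lid's top face (z 75); behind it the wedge slopes down to the lid. Shut, the point is at case x 32, y 0, 54 mm in +x from the knob's centre line; the flat front (-x) face is 5 mm in front of it: push that toward +x. Axes as the case.
- vial_in_a: sample vial with black cap, 24 mm across, 58 mm tall, standing inside the case under the lid; origin under its centre
- vial_in_b: second such vial inside the case; origin under its centre
- vial_out: sample vial with white cap, 24 mm across, 58 mm tall, standing on the worktop left of the case; origin under its centre
- tape: roll of beige tape lying flat right of the case, 72 mm across, 24 mm high; origin under its centre
- marker: red felt marker lying on the worktop, 130 mm long (its x axis), 14 mm thick; origin under its centre
- phone: telephone in a dark green case lying flat, 160 x 83 x 16 mm; origin under its centre
- conical_flask: stoppered conical flask, 68 mm across, 137 mm tall; origin under its centre
- pipette: micropipette lying on the worktop, 226 mm long (its x axis), 42 mm wide, 32 mm high; origin under its centre

How it is judged (in metres and radians):
On the way, in this order (a step that is already met when the one before it is completed fails the run):
1. the catch is held down by a fingertip while the bolt is still home (value of joint catch above 0.0055 m and value of joint bolt below 0.006 m and contact force between the fingers and safe above 0.5 N), for 0.1 s.
2. the bolt is fully drawn while a fingertip still holds the catch down (value of joint bolt above 0.036 m and value of joint catch above 0.0055 m and contact force between the fingers and safe above 0.5 N), for 0.1 s.
3. the catch has sprung up again and keeps the bolt drawn, the lid not yet open (value of joint bolt above 0.036 m and value of joint catch below 0.003 m and value of joint lid below 0.03 m), for 0.1 s.
At the end, for the whole second after the job is handed in: The lid is slid open by at least 49 of its 55 mm, the bolt is drawn by at least 36 of its 40 mm, and the catch has sprung up again (less than 3 mm down) (value of joint lid above 0.049 m and value of joint bolt above 0.036 m and value of joint catch below 0.003 m); the robot touches nothing.
It fails at once if a vial in the case or a loose thing round it was lifted, carried or pushed more than 2 cm out of place (distance of any of vial_in_a, vial_in_b, vial_out, tape, marker, phone, conical_flask, pipette from where it was at the start of the episode above 0.02 m).
It fails at once if a standing vial or the flask was tipped (angle between any of vial_in_a, vial_in_b, vial_out, conical_flask's own z axis and vertical above 0.5 rad).
It also fails if it takes over 48 s, if anything falls off the work surface, if the arm or the gripper's body presses on something with over 40 N, if the wrist force passes 120 N, or if a joint passes its speed limit or range.

## Working session

There is one attempt and no reset: what is moved stays moved. The work goes in short steps, Python scripts to look and compute and a tool call to move; the robot and the scene stay as the last step left them, time stands still between calls to the robot, and variables do not carry over. Pictures are saved under pics/ and viewed, and the job is handed in when it is done.

Besides the shell and the picture viewer there is one more tool, called after "Call:" as name(argument=value, ...) on one line, values as JSON. send_rows: Moves the arm, as the interface text tells. Its arguments: {"type":"object","properties":{"angular":{"type":"array","items":{"type":"array","items":{"type":"number"}}},"slide":{"type":"array","items":{"type":"array","items":{"type":"number"}}},"claw":{"type":"array","items":{"type":"number"}},"squeeze":{"type":"number"}},"required":["angular","slide","claw"]}

```bash
ls; mkdir -p pics; python3 - <<'E'
from cell import r
import cv2
s=r.sense(); print(s)
for c in("scene","side","wrist"):
    im=r.get_image(c); cv2.imwrite(f"pics/{c}0.png",im[:,:,::-1])
    i=r.camera_info(c);print(c,i)
    for t in("catch_pad","bolt_knob","lid_rib","safe"):
        print(t,[(d["at"],d["confidence"]) for d in r.tip_of(t,c)][:2])
E
```

```text
pics
{'clock': 0.0, 'q': array([-1.29500020e+00,  2.87204163e-01,  1.57822291e+00,  1.91782708e-05,
        1.27858437e+00, -1.49986916e-01]), 'joint_velocities': array([-0.00026137, -0.00061519,  0.00169372,  0.00216096, -0.00034475,
        0.00135616]), 'effort': array([-3.06731763e-04, -4.05980015e+01, -2.92625570e+01, -1.05786808e-04,
        5.87051909e-03,  8.19733913e-06]), 'ee_pos': array([ 278.66414435, -614.10508569,  248.89659872]), 'orientation': array([-3.06830945e+00, -6.63258952e-01,  2.09901370e-04]), 'ft_force': array([0.0784196 , 0.28723671, 0.30413916]), 'moment': array([-0.02940117,  0.04154438,  0.0116029 ]), 'gripper_width': 85.35695037394034}
scene {'vfov': 51.93751522266828, 'cx': 315.2499811718218, 'cy': 242.64821366651356, 'world_from_camera': array([[ 7.20160367e-01, -4.21277256e-01,  5.51266287e-01,
        -2.37961879e+02],
       [-6.93755680e-01, -4.46970090e-01,  5.64730728e-01,
        -7.65926153e+02],
       [ 8.49133051e-03, -7.89140806e-01, -6.14153634e-01,
         8.78515093e+02],
       [ 0.00000000e+00,  0.00000000e+00,  0.00000000e+00,
     
[... 571 characters left out ...]
0000000e+00,
         1.00000000e+00]])}
catch_pad [([0.5166, 0.5808], 0.59)]
bolt_knob [([0.4748, 0.5602], 0.73)]
lid_rib [([0.427, 0.5823], 0.67), ([0.5136, 0.7448], 0.59)]
safe [([0.4562, 0.6623], 0.71)]
wrist {'vfov': 65.70646984690485, 'cx': 322.18121219538625, 'cy': 248.25077236271943, 'world_from_camera': array([[ 4.12700062e-01, -8.76129958e-01, -2.49148460e-01,
         3.42207176e+02],
       [-9.10866979e-01, -3.96938364e-01, -1.12965848e-01,
        -5.86656287e+02],
       [ 7.61813386e-05,  2.73562118e-01, -9.61854335e-01,
         3.73572902e+02],
       [ 0.00000000e+00,  0.00000000e+00,  0.00000000e+00,
         1.00000000e+00]])}
catch_pad []
bolt_knob []
lid_rib []
safe []
```

View pics/scene0.png

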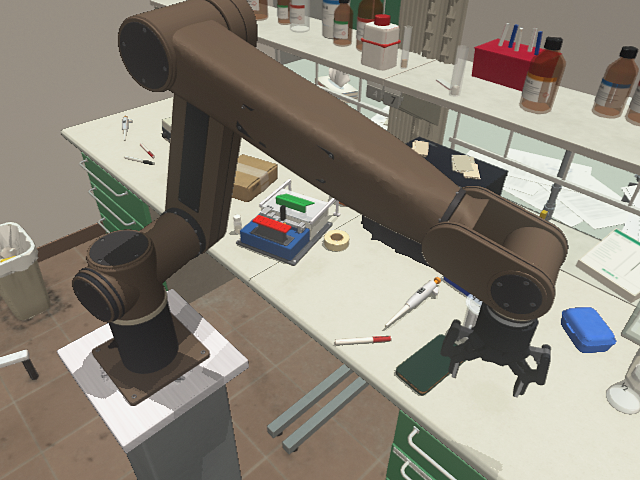

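View pics/side0.png

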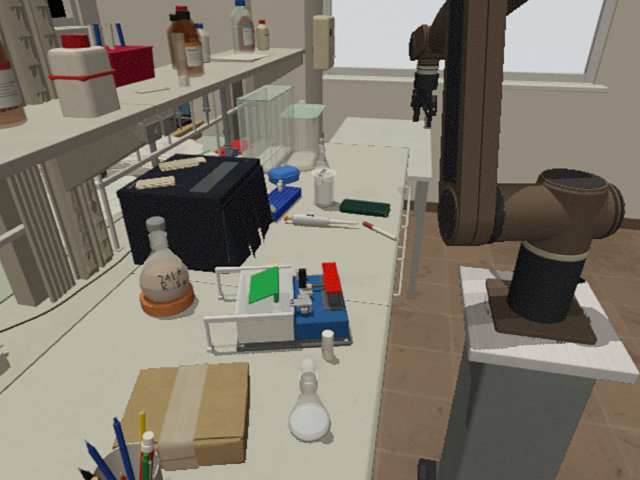

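```bash
cat > h.py <<'E'
import numpy as np
from scipy.optimize import least_squares
def proj(info,P,fish=False):
    T=np.linalg.inv(info["world_from_camera"]); p=np.atleast_2d(P)@T[:3,:3].T+T[:3,3]
    f=240/np.tan(np.radians(info["vfov"]/2))
    if fish:
        rr=np.hypot(p[:,0],p[:,1]); th=np.arctan2(rr,p[:,2]); return np.c_[info["cx"]+f*th*p[:,0]/rr,info["cy"]+f*th*p[:,1]/rr]
    return np.c_[info["cx"]+f*p[:,0]/p[:,2],info["cy"]+f*p[:,1]/p[:,2]]
PTS=dict(catch_pad=[-82,-10,96],bolt_knob=[-22,-8,115],lid_rib=[32,0,101],safe=[0,0,0])
def world(p,C): 
    c,s=np.cos(p[2]),np.sin(p[2]); C=np.atleast_2d(C)
    return np.c_[p[0]+c*C[:,0]-s*C[:,1],p[1]+s*C[:,0]+c*C[:,1],C[:,2]]
E
python3 - <<'E'
from cell import r
from h import *
import cv2
obs={"scene":dict(catch_pad=(.4261,.4602),bolt_knob=(.4427,.4277),lid_rib=(.4509,.4135),safe=(.4473,.4869)),
"side":dict(catch_pad=(.5166,.5808),bolt_knob=(.4748,.5602),lid_rib=(.427,.5823),safe=(.4562,.6623))}
I={c:r.camera_info(c) for c in obs}
def res(p):
    o=[]
    for c in obs:
        for k,v in obs[c].items(): o+=list((proj(I[c],world(p,PTS[k]))[0]-np.array(v)*[640,480]))
    return np.array(o)
s=least_squares(res,[550,250,0],loss="soft_l1",x_scale=[100,100,1]); print(s.x,res(s.x).round(1))
for c in obs:
    im=r.get_image(c)
    B=world(s.x,[[x,y,0] for x,y in((-113,-100),(-113,100),(113,100),(113,-100))])
    cv2.imwrite("pics/o.png",im)
    im=im[:,:,::-1].copy()
    ctr=proj(I[c],world(s.x,[0,0,50]))[0]
    x0,y0=int(ctr[0]-90),int(ctr[1]-70)
    k=4; cr=cv2.resize(im[y0:y0+140,x0:x0+180],None,fx=k,fy=k,interpolation=cv2.INTER_CUBIC)
    for n,v in PTS.items():
        q=(proj(I[c],world(s.x,v))[0]-[x0,y0])*k; cv2.circle(cr,tuple(int(a) for a in q),4,(255,0,255),1)
    q=((proj(I[c],B)-[x0,y0])*k).astype(int); cv2.polylines(cr,[q],True,(0,255,255),1)
    # pad top, knob base,rib face
    for pl in ([[-98,-65,96],[-98,45,96],[-66,45,96],[-66,-65,96]],[[27,-50,101],[27,50,101],[27,50,75],[27,-50,75]],[[-30,-14,115],[-30,-2,115],[-14,-2,115],[-14,-14,115]]):
        q=((proj(I[c],world(s.x,pl))-[x0,y0])*k).astype(int); cv2.polylines(cr,[q],True,(255,255,0),1)
    cv2.imwrite(f"pics/{c}1.png",cr)
E
```

```text
[5.15184777e+02 1.36319593e+02 3.30489911e-01] [-1.   1.4 -1.4  0.2  0.5  1.2 -1.6 -0.2 -1.4 -3.9 -3.4  0.6  1.1 -0.4
 -0.4 -0.5]
```

View pics/scene1.png

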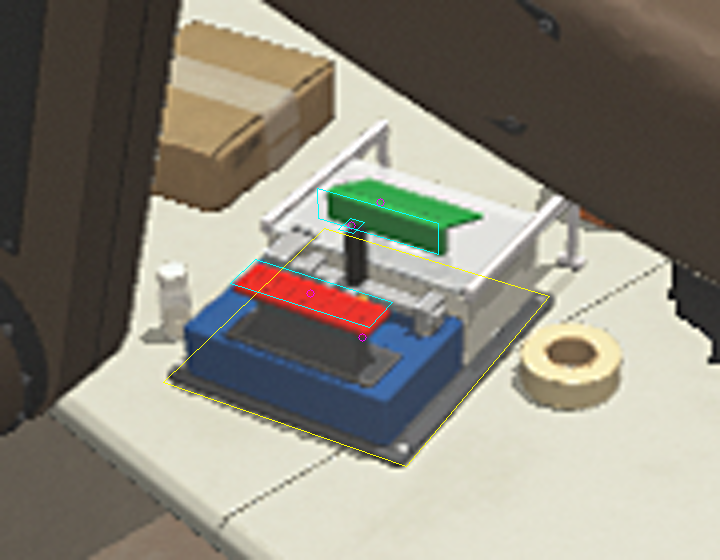

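View pics/side1.png

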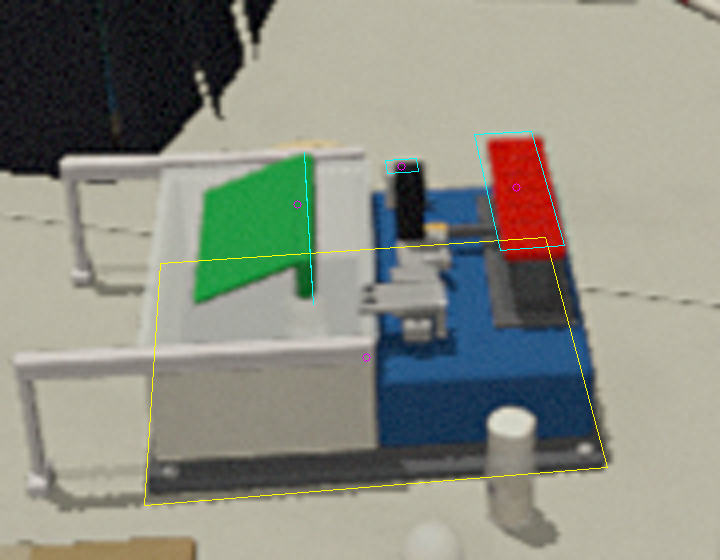

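```bash
python3 - <<'E'
from cell import r
from h import *
import cv2
p0=[515.185,136.3196,.33049]
I={c:r.camera_info(c) for c in ("scene","side")}
obs={"scene":[([-113,100,0],(168,380)),([-113,-100,0],(403,467)),([113,-100,0],(549,297)),([-66,45,96],(257,262)),([-66,-65,96],(393,303)),([-98,-65,96],(370,328)),([-98,45,96],(233,287)),([27,50,101],(328,190)),([27,-50,101],(440,222)),([-22,-8,115],(356,232))],
"side":[([-66,-65,96],(490,138)),([-98,-65,96],(541,138)),([-98,45,96],(565,255)),([-66,45,96],(513,262)),([27,-50,101],(311,153)),([-22,-8,115],(409,164))]}
off={}
for c in I:
    ctr=proj(I[c],world(p0,[0,0,50]))[0]; off[c]=np.array([int(ctr[0]-90),int(ctr[1]-70)])
def res(p,cs=("scene","side")):
    return np.concatenate([(proj(I[c],world(p,[a for a,_ in obs[c]]))-(np.array([b for _,b in obs[c]])/4+off[c])).ravel() for c in cs])
for cs in (("scene",),("side",),("scene","side")):
    s=least_squares(res,p0,loss="soft_l1",x_scale=[100,100,1],args=(cs,)); print(s.x)
print(res(s.x).reshape(-1,2).round(1)); np.save("p.npy",s.x)
for n,v in PTS.items(): print(n,world(s.x,v).round(1))
E
```

```text
[5.16013277e+02 1.34108072e+02 3.16156542e-01]
[5.11515878e+02 1.38208608e+02 2.88304646e-01]
[5.13751400e+02 1.33962488e+02 3.09347914e-01]
[[-1.3  0.5]
 [-0.   0.6]
 [ 0.8  0.9]
 [-0.6 -0.3]
 [-0.6  0.7]
 [-0.9  0.6]
 [-1.1 -0.7]
 [-2.1 -0. ]
 [-0.3  1.2]
 [-1.1 -1. ]
 [-2.4 -1. ]
 [-0.7 -1.7]
 [ 0.4 -2.2]
 [-2.6 -3.1]
 [-0.2 -0.9]
 [-0.7  0.1]]
catch_pad [[438.7  99.5  96. ]]
bolt_knob [[495.2 119.6 115. ]]
lid_rib [[544.2 143.7 101. ]]
safe [[513.8 134.    0. ]]
```

```bash
cat >> h.py <<'E'
from scipy.spatial.transform import Rotation as R
def sim(pos,rv,rows):
    pos=np.array(pos,float);Q=R.from_rotvec(rv)
    for a,s in rows:
        pos=pos+Q.apply(np.array(s)*10); Q=Q*R.from_rotvec(np.radians(a))
    return pos,Q
E
python3 - <<'E'
from cell import r
from h import *
s=r.sense()
for x,y in ((4.3,-.9),(4.2,-.9),(4.3,-1),(4.2,-1)):
    p,Q=sim(s["ee_pos"],s["orientation"],[((0,0,-4.17),(x,y,0))]*20); m=Q.as_matrix()
    print(x,y,p,np.degrees(np.arctan2(m[1,1],m[0,1])))
E
```

```text
4.3 -0.9 [475.40631521 164.1496123  250.32974886] 17.79846009043186
4.2 -0.9 [467.39475312 147.7136771  250.32986039] 17.79846009043186
4.3 -1 [458.97038001 172.16117438 250.32938813] 17.79846009043186
4.2 -1 [450.95881792 155.72523918 250.32949966] 17.79846009043186
```

Call:
send_rows(angular=[[0,0,-4.17],[0,0,-4.17],[0,0,-4.17],[0,0,-4.17],[0,0,-4.17],[0,0,-4.17],[0,0,-4.17],[0,0,-4.17],[0,0,-4.17],[0,0,-4.17]], slide=[[4.1,-0.8,0],[4.1,-0.8,0],[4.1,-0.8,0],[4.1,-0.8,0],[4.1,-0.8,0],[4.1,-0.8,0],[4.1,-0.8,0],[4.1,-0.8,0],[4.1,-0.8,0],[4.1,-0.8,0]], claw=[0,0,0,0,0,0,0,0,0,0])

```text
clock: 1.85
ee_pos: [518.5, -281.7, 250.5]
orientation: [2.63, 1.717, 0.001]
ft_force: [0.6, -0.5, -0.4]
gripper_width: 85.6
```

Call:
send_rows(angular=[[0,0,-4.17],[0,0,-4.17],[0,0,-4.17],[0,0,-4.17],[0,0,-4.17],[0,0,-4.17],[0,0,-4.17],[0,0,-4.17],[0,0,-4.17],[0,0,-4.17],[0,0,0],[0,0,0]], slide=[[4.1,-0.8,0],[4.1,-0.8,0],[4.1,-0.8,0],[4.1,-0.8,0],[4.1,-0.8,0],[4.1,-0.8,0],[4.1,-0.8,0],[4.1,-0.8,0],[4.1,-0.8,0],[4.1,-0.8,0],[0,0,0],[0,0,0]], claw=[110,110,110,110,110,110,110,110,110,110,110,110])

```text
clock: 3.05
ee_pos: [475.7, 123.9, 250.6]
orientation: [1.848, 2.539, 0.0]
ft_force: [1.0, -0.9, 0.6]
gripper_width: 48.5
```

```bash
cat > look.py <<'E'
from cell import r
from h import *
import cv2,sys
n=sys.argv[1]; cams=sys.argv[2].split(",")
s=r.sense(); print({k:s[k] for k in("clock","ee_pos","orientation","ft_force","gripper_width")})
p=np.load("p.npy")
for c in cams:
    i=r.camera_info(c); im=r.get_image(c)[:,:,::-1].copy(); f=c=="wrist"
    cv2.imwrite(f"pics/{c}{n}_raw.png",im)
    print(r.camera_info(c)["world_from_camera"][:3,3])
    for pl in ([[-98,-65,96],[-98,45,96],[-66,45,96],[-66,-65,96]],[[27,-50,101],[27,50,101],[27,50,75],[27,-50,75]],[[-30,-14,115],[-30,-2,115],[-14,-2,115],[-14,-14,115]],[[-113,-100,0],[-113,100,0],[113,100,0],[113,-100,0]]):
        cv2.polylines(im,[proj(i,world(p,pl),f).astype(int)],True,(255,255,0),1)
    cv2.imwrite(f"pics/{c}{n}.png",im)
    if f:
      for t in PTS: print(t,proj(i,world(p,PTS[t]),f).round(1),[(np.array(d["at"])*[640,480],d["confidence"]) for d in r.tip_of(t,c)][:2])
E
python3 look.py 2 wrist
```

```text
{'clock': 3.05, 'ee_pos': array([475.65059334, 123.85202684, 250.60832908]), 'orientation': array([1.84836053e+00, 2.53908479e+00, 2.20254226e-04]), 'ft_force': array([ 0.97337763, -0.93064534,  0.64025396]), 'gripper_width': 48.497863975846435}
[455.04315162 188.53948711 373.79538434]
catch_pad [[267.6 250. ]] [(array([271.616, 254.592]), 0.67)]
bolt_knob [[345.9 254.8]] [(array([346.816, 255.888]), 0.75)]
lid_rib [[414.2 239.7]] [(array([415.808, 242.496]), 0.79)]
safe [[360.4 214.8]] [(array([359.808, 216.816]), 0.79), (array([417.92, 242.88]), 0.4)]
```

View pics/wrist2.png

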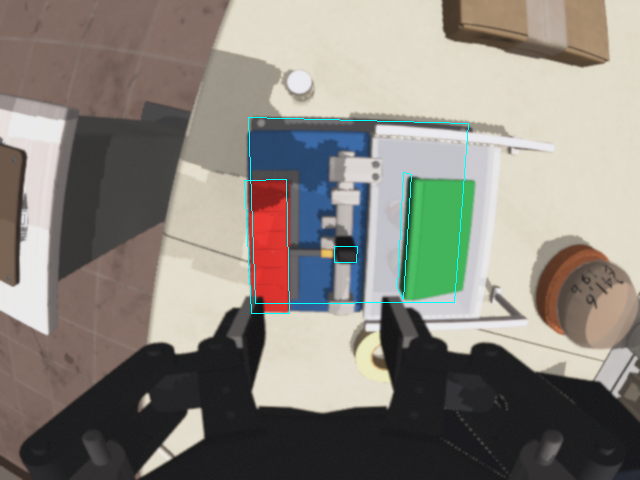

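```bash
python3 - <<'E'
from cell import r
from h import *
import cv2
i=r.camera_info("wrist")
obs=[([-98,45,96],(250,180)),([-66,45,96],(286,180)),([-66,-65,96],(290,312)),([-98,-65,96],(256,312)),([27,50,101],(413,178)),([27,-50,101],(404,299)),([-22,-8,115],(346.8,255.9)),([-82,-10,96],(271,254)),([32,0,101],(415.8,242.5)),([-113,100,0],(250,118)),([0,0,0],(359.8,216.8))]
A=np.array([a for a,_ in obs]);B=np.array([b for _,b in obs])
f=lambda p:(proj(i,world(p,A),True)-B).ravel()
s=least_squares(f,np.load("p.npy"),loss="soft_l1",x_scale=[100,100,1]);print(s.x,s.x[2]*57.3);print(f(s.x).reshape(-1,2).round(1))
np.save("p.npy",s.x)
im=cv2.imread("pics/wrist2_raw.png")
for pl in ([[-98,-65,96],[-98,45,96],[-66,45,96],[-66,-65,96]],[[27,-50,101],[27,50,101],[27,50,75],[27,-50,75]],[[-30,-14,115],[-30,-2,115],[-14,-2,115],[-14,-14,115]],[[-113,-100,0],[-113,100,0],[113,100,0],[113,-100,0]]):
    cv2.polylines(im,[proj(i,world(s.x,pl),True).astype(int)],True,(255,255,0),1)
cv2.imwrite("pics/w3.png",cv2.resize(im[90:340,230:530],None,fx=2.6,fy=2.4,interpolation=cv2.INTER_CUBIC))
E
```

```text
[5.15731493e+02 1.31402909e+02 2.96328989e-01] 16.97965105566425
[[-3.4  0.5]
 [ 2.6  0.2]
 [ 0.3  2.5]
 [-3.7  1.4]
 [ 0.2 -1.2]
 [ 0.2  2. ]
 [ 0.4  0.3]
 [-2.2 -3.4]
 [-0.3 -0.9]
 [ 0.7 -0.4]
 [ 1.7 -0.8]]
```

View pics/w3.png

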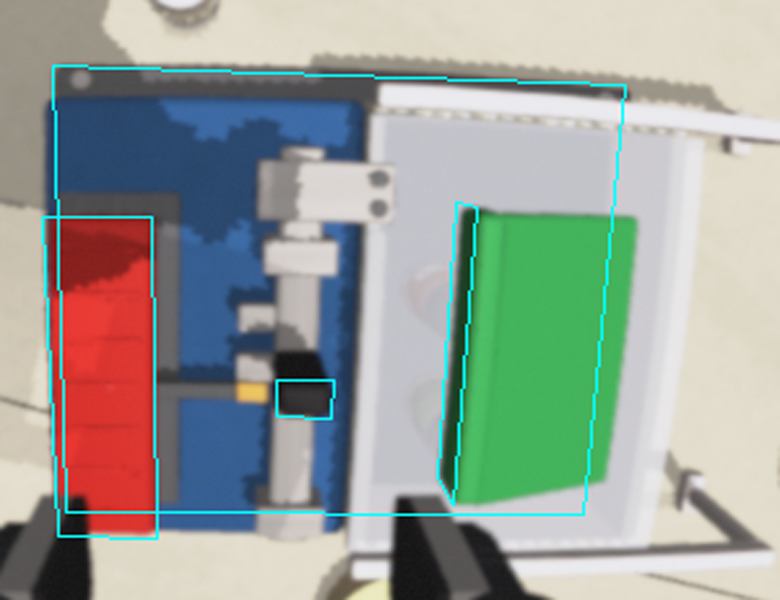

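```bash
cat > go.py <<'E'
from cell import r
from h import *
import sys
s=r.sense(); p=np.load("p.npy"); m=R.from_rotvec(s["orientation"]).as_matrix()
c=[float(a) for a in sys.argv[1:4]]
yaw=np.degrees(np.arctan2(m[1,1],m[0,1]))
w=world(p,c)[0]; d=m.T@(w-s["ee_pos"])
cs=np.cos(p[2]);sn=np.sin(p[2]);e=s["ee_pos"]-[p[0],p[1],0]
print("case now",[round(v,1) for v in(cs*e[0]+sn*e[1],-sn*e[0]+cs*e[1],e[2])],"world",w.round(1),"tool cm",(d/10).round(2),"turn z",round(yaw-np.degrees(p[2]),2),"tilt",m[:,2].round(4),"F",s["ft_force"].round(1),"w",round(s["gripper_width"],1),"t",s["clock"])
E
python3 go.py -52 22 128
```

```text
case now [np.float64(-40.3), np.float64(2.7), np.float64(250.3)] world [459.6 137.3 128. ] tool cm [ 1.95 -1.14 12.23] turn z 0.69 tilt [ 1.e-04 -2.e-04 -1.e+00] F [ 0.3  0.2 -0. ] w 48.8 t 3.3
```

Call:
send_rows(angular=[[0,0,0.7],[0,0,0],[0,0,0],[0,0,0],[0,0,0],[0,0,0],[0,0,0],[0,0,0]], slide=[[0.98,-0.57,0],[0.98,-0.57,0],[0,0,3],[0,0,3],[0,0,3],[0,0,3.2],[0,0,0],[0,0,0]], claw=[110,110,110,110,110,110,110,110])

```text
clock: 4.1
ee_pos: [458.7, 138.8, 128.5]
orientation: [-1.866, -2.526, 0.001]
ft_force: [-0.2, 0.4, -0.3]
gripper_width: 48.7
```

```bash
python3 go.py -52 22 110; python3 look.py 4 wrist,side
```

```text
case now [np.float64(-52.4), np.float64(23.8), np.float64(128.5)] world [459.6 137.3 110. ] tool cm [-0.18  0.04  1.85] turn z 0.13 tilt [-1.e-03  1.e-04 -1.e+00] F [-0.2  0.4 -0.3] w 48.7 t 4.1
{'clock': 4.1, 'ee_pos': array([458.67279539, 138.84950527, 128.5473375 ]), 'orientation': array([-1.86587635e+00, -2.52644900e+00,  8.54628169e-04]), 'ft_force': array([-0.20752102,  0.43232457, -0.34940307]), 'gripper_width': 48.71104035985697}
[439.39848681 204.49860181 253.02241284]
catch_pad [[262.7 360.5]] [(array([265.024, 358.08 ]), 0.9)]
bolt_knob [[389.4 379.5]] [(array([389.888, 374.4  ]), 0.74)]
lid_rib [[489.6 343.3]] [(array([491.392, 341.28 ]), 0.56)]
safe [[394.1 276. ]] [(array([395.52 , 271.488]), 0.6), (array([308.608,  91.488]), 0.43)]
[300.41257885 854.83173713 595.92061746]
```

View pics/wrist4.png

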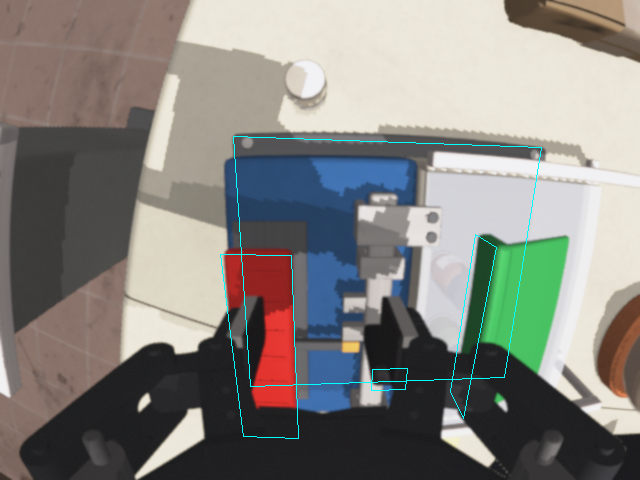

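View pics/side4_raw.png

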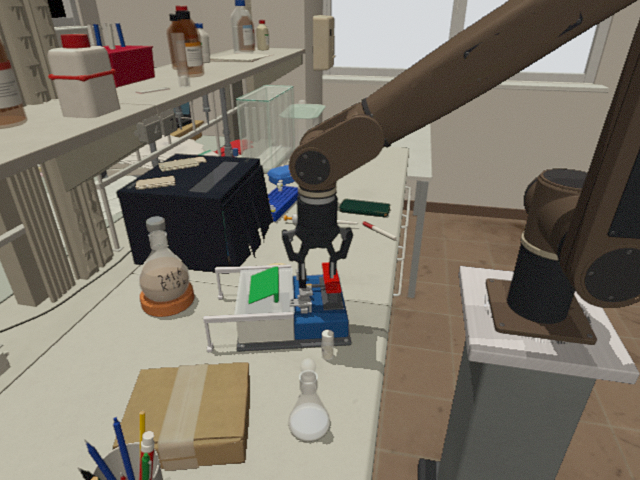

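Call:
send_rows(angular=[[0,0,0],[0,0,0],[0,0,0],[0,0,0]], slide=[[0,0,0.5],[0,0,0.5],[0,0,0],[0,0,0]], claw=[110,110,110,110])

```text
clock: 4.8
ee_pos: [458.8, 138.5, 117.9]
orientation: [-1.866, -2.526, 0.001]
ft_force: [0.4, -0.4, -0.3]
gripper_width: 48.3
```

Call:
send_rows(angular=[[0,0,0],[0,0,0],[0,0,0]], slide=[[0,0,0.3],[0,0,0],[0,0,0]], claw=[110,110,110])

```text
clock: 5.1
ee_pos: [459.0, 138.5, 115.2]
orientation: [-1.866, -2.527, 0.0]
ft_force: [-0.1, 0.5, -0.6]
gripper_width: 48.4
```

Call:
send_rows(angular=[[0,0,0],[0,0,0],[0,0,0]], slide=[[0,0,0.3],[0,0,0],[0,0,0]], claw=[110,110,110])

```text
clock: 5.4
ee_pos: [459.0, 138.5, 112.3]
orientation: [-1.866, -2.527, 0.0]
ft_force: [1.0, -0.2, 0.3]
gripper_width: 48.5
```

Call:
send_rows(angular=[[0,0,0],[0,0,0],[0,0,0]], slide=[[0,0,0.2],[0,0,0],[0,0,0]], claw=[110,110,110])

```text
clock: 5.7
ee_pos: [459.1, 138.5, 110.6]
orientation: [-1.866, -2.527, 0.0]
ft_force: [-0.6, 0.7, 3.1]
gripper_width: 48.2
```

Call:
send_rows(angular=[[0,0,0],[0,0,0],[0,0,0]], slide=[[0,0,0.2],[0,0,0],[0,0,0]], claw=[110,110,110])

```text
clock: 6.0
ee_pos: [459.1, 138.5, 108.4]
orientation: [-1.867, -2.527, 0.0]
ft_force: [-1.0, -0.3, 3.0]
gripper_width: 48.4
```

Call:
send_rows(angular=[[0,0,0],[0,0,0],[0,0,0]], slide=[[0,0,0.2],[0,0,0],[0,0,0]], claw=[110,110,110])

```text
clock: 6.3
ee_pos: [459.1, 138.5, 106.3]
orientation: [-1.867, -2.527, 0.0]
ft_force: [-2.4, 0.7, 4.2]
gripper_width: 48.4
```

Call:
send_rows(angular=[[0,0,0],[0,0,0],[0,0,0],[0,0,0]], slide=[[0,0,0.2],[0,0,0.15],[0,0,0],[0,0,0]], claw=[110,110,110,110])

```text
clock: 6.7
ee_pos: [459.1, 138.5, 102.9]
orientation: [-1.867, -2.527, 0.0]
ft_force: [-1.4, -0.6, 5.0]
gripper_width: 48.6
```

```bash
python3 go.py -52 -32 102; python3 look.py 5 wrist,side; python3 -c "
import cv2;a=cv2.imread('pics/side5_raw.png');cv2.imwrite('pics/side5z.png',cv2.resize(a[210:360,200:400],None,fx=4,fy=4))"
```

```text
case now [np.float64(-52.1), np.float64(23.4), np.float64(102.9)] world [475.3  85.6 102. ] tool cm [-5.54 -0.01  0.09] turn z 0.12 tilt [-1.e-04  0.e+00 -1.e+00] F [-1.4 -0.6  5. ] w 48.6 t 6.7
{'clock': 6.7, 'ee_pos': array([459.12044113, 138.54786519, 102.86720962]), 'orientation': array([-1.86652181e+00, -2.52689322e+00,  7.84177582e-05]), 'ft_force': array([-1.40696089, -0.55379439,  4.98670051]), 'gripper_width': 48.60819166087485}
[439.01445362 204.20448476 226.13663543]
catch_pad [[253.7 390.8]] []
bolt_knob [[398.3 415.6]] []
lid_rib [[510.1 370.1]] [(array([512.   , 367.392]), 0.87)]
safe [[400.4 288.5]] [(array([398.784, 285.696]), 0.74)]
[300.41257885 854.83173713 595.92061746]
```

View pics/side5z.png

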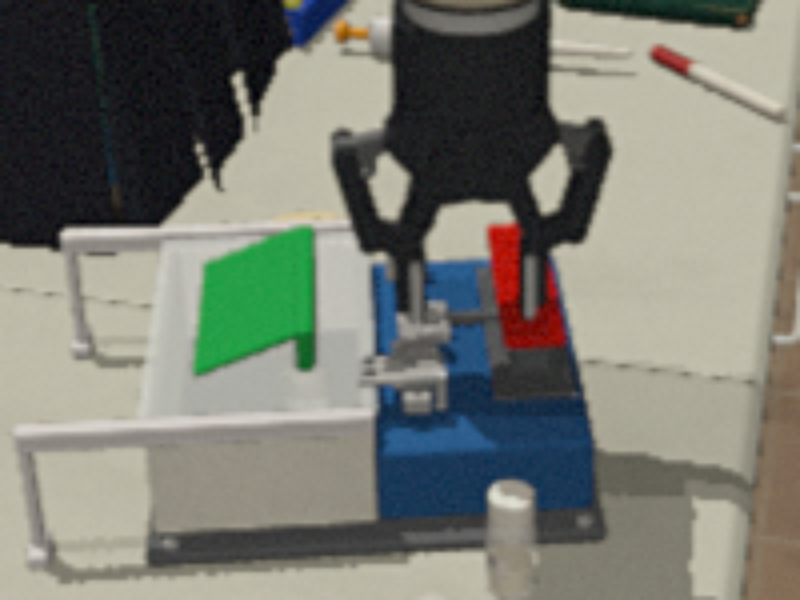

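View pics/wrist5_raw.png

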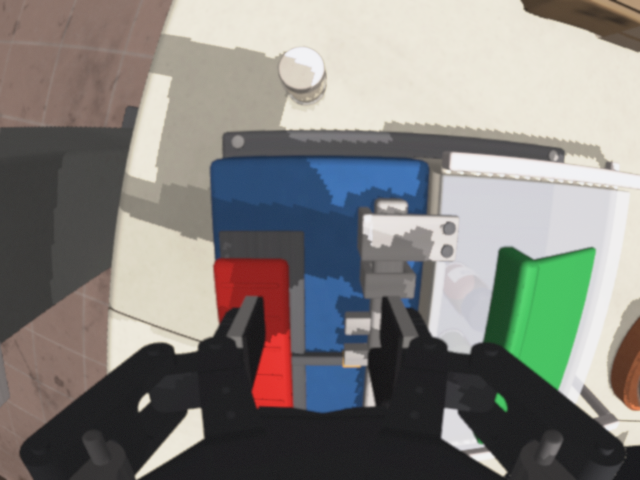

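Call:
send_rows(angular=[[0,0,0],[0,0,0],[0,0,0],[0,0,0],[0,0,0],[0,0,0],[0,0,0]], slide=[[0,0,0.05],[-0.5,0,0],[-0.5,0,0],[-0.5,0,0],[-0.5,0,0],[0,0,0],[0,0,0]], claw=[110,110,110,110,110,110,110])

```text
clock: 7.7
ee_pos: [465.4, 119.2, 102.5]
orientation: [1.867, 2.526, 0.001]
ft_force: [-0.2, 3.1, 4.8]
gripper_width: 48.5
```

Call:
send_rows(angular=[[0,0,0],[0,0,0],[0,0,0],[0,0,0],[0,0,0],[0,0,0]], slide=[[-0.5,0,0],[-0.5,0,0],[-0.5,0,0],[-0.5,0,0],[0,0,0],[0,0,0]], claw=[110,110,110,110,110,110])

```text
clock: 8.3
ee_pos: [471.1, 100.1, 102.5]
orientation: [1.867, 2.526, 0.001]
ft_force: [-1.1, 2.2, 4.4]
gripper_width: 48.4
```

```bash
python3 go.py -52 -32 102
```

```text
case now [np.float64(-51.8), np.float64(-16.9), np.float64(102.5)] world [475.3  85.6 102. ] tool cm [-1.51 -0.02  0.05] turn z 0.09 tilt [ 5.e-04  3.e-04 -1.e+00] F [-1.1  2.2  4.4] w 48.4 t 8.3
```

Call:
send_rows(angular=[[0,0,0],[0,0,0],[0,0,0],[0,0,0],[0,0,0],[0,0,0]], slide=[[-0.4,0,0],[-0.4,0,0],[-0.2,0,0],[0,0,0],[0,0,0],[0,0,0]], claw=[110,110,110,110,110,110])

```text
clock: 8.9
ee_pos: [473.9, 90.9, 102.5]
orientation: [-1.867, -2.526, -0.002]
ft_force: [-2.2, 4.3, 5.0]
gripper_width: 48.4
```

Call:
send_rows(angular=[[0,0,0],[0,0,0],[0,0,0],[0,0,0]], slide=[[-0.2,0,0],[0,0,0],[0,0,0],[0,0,0]], claw=[110,110,110,110])

```text
clock: 9.3
ee_pos: [474.4, 89.1, 102.5]
orientation: [-1.867, -2.526, -0.002]
ft_force: [-1.7, 5.9, 5.0]
gripper_width: 48.3
```

Call:
send_rows(angular=[[0,0,0],[0,0,0],[0,0,0],[0,0,0]], slide=[[-0.2,0,0],[0,0,0],[0,0,0],[0,0,0]], claw=[110,110,110,110])

```text
clock: 9.7
ee_pos: [474.6, 88.4, 102.5]
orientation: [-1.865, -2.525, -0.004]
ft_force: [-2.1, 9.9, 4.8]
gripper_width: 48.4
```

```bash
python3 go.py -52 -32 102
```

```text
case now [np.float64(-51.9), np.float64(-29.1), np.float64(102.5)] world [475.3  85.6 102. ] tool cm [-0.29 -0.02  0.05] turn z 0.12 tilt [-8.0e-04  3.7e-03 -1.0e+00] F [-2.1  9.9  4.8] w 48.4 t 9.7
```

Call:
send_rows(angular=[[0,0,0],[0,0,0],[0,0,0],[0,0,0]], slide=[[-0.2,0,0],[0,0,0],[0,0,0],[0,0,0]], claw=[110,110,110,110])

```text
clock: 10.1
ee_pos: [474.7, 88.2, 102.5]
orientation: [-1.863, -2.522, -0.008]
ft_force: [-3.2, 16.6, 7.4]
gripper_width: 48.6
```

```bash
python3 go.py -52 -32 102; python3 look.py 6 wrist,side; python3 -c "
import cv2;a=cv2.imread('pics/side6_raw.png');cv2.imwrite('pics/side6z.png',cv2.resize(a[210:360,200:400],None,fx=4,fy=4))"
```

```text
case now [np.float64(-51.9), np.float64(-29.3), np.float64(102.5)] world [475.3  85.6 102. ] tool cm [-0.27 -0.01  0.05] turn z 0.1 tilt [-0.002   0.0075 -1.    ] F [-3.2 16.6  7.4] w 48.6 t 10.1
{'clock': 10.1, 'ee_pos': array([474.67440535,  88.2242193 , 102.52490936]), 'orientation': array([-1.86329316, -2.52176708, -0.00760335]), 'ft_force': array([-3.15763639, 16.64702595,  7.35079523]), 'gripper_width': 48.58833944046995}
[454.82990915 152.96420911 226.29211239]
catch_pad [[242.8 279.8]] [(array([251.776, 268.8  ]), 0.93)]
bolt_knob [[412.7 294.2]] [(array([399.872, 386.304]), 0.8)]
lid_rib [[533.8 257.9]] [(array([532.48 , 255.888]), 0.64)]
safe [[404.9 211.4]] [(array([405.184, 208.704]), 0.65)]
[300.41257885 854.83173713 595.92061746]
```

View pics/side6z.png

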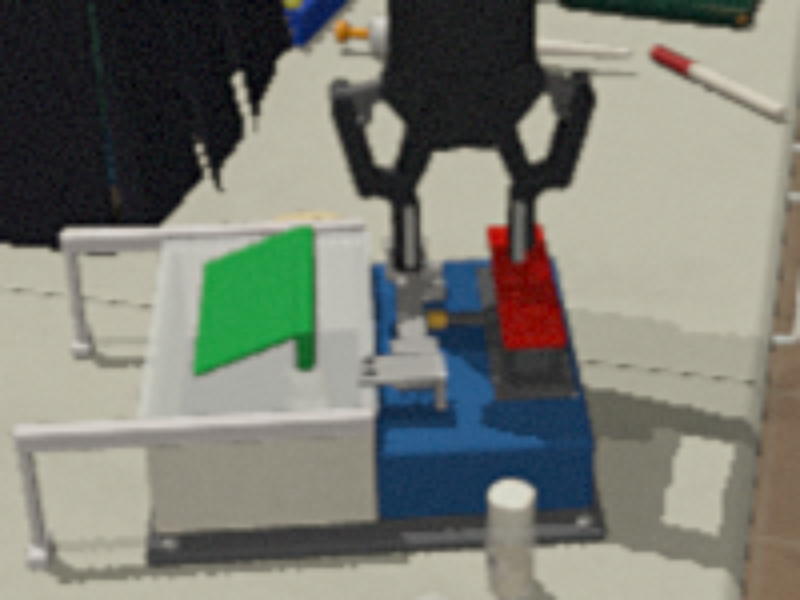

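View pics/wrist6_raw.png

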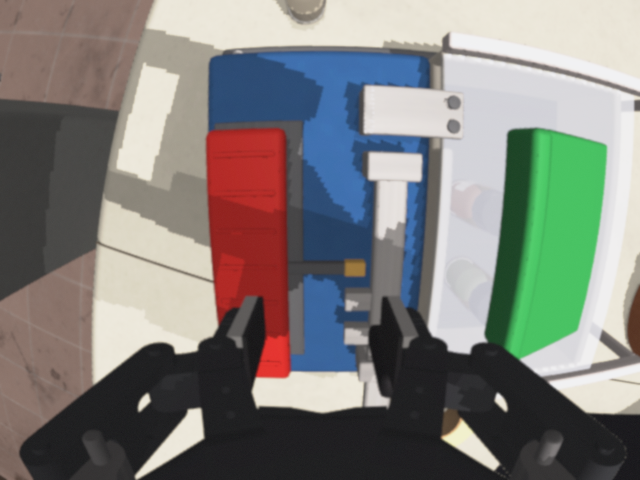

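Call:
send_rows(angular=[[0,0,0],[0,0,0],[0,0,0],[0,0,0],[0,0,0],[0,0,0],[0,0,0]], slide=[[0.5,0,0],[0.5,0,0],[0,0,-1],[0,0,-2],[0,0,-3],[0,0,0],[0,0,0]], claw=[110,110,110,110,110,110,110])

```text
clock: 11.1
ee_pos: [472.6, 94.3, 162.5]
orientation: [1.867, 2.526, 0.001]
ft_force: [0.6, 0.5, -0.5]
gripper_width: 48.6
```

```bash
python3 go.py 2 0 162; python3 look.py 7 wrist,side; python3 -c "
import cv2;a=cv2.imread('pics/side7_raw.png');cv2.imwrite('pics/side7z.png',cv2.resize(a[210:360,200:400],None,fx=4,fy=4))"
```

```text
case now [np.float64(-52.1), np.float64(-22.9), np.float64(162.5)] world [517.6 132.  162. ] tool cm [2.28 5.42 0.05] turn z 0.09 tilt [ 5.e-04  1.e-04 -1.e+00] F [ 0.6  0.5 -0.5] w 48.6 t 11.1
{'clock': 11.1, 'ee_pos': array([472.55001225,  94.29307037, 162.47684772]), 'orientation': array([1.86702187e+00, 2.52617935e+00, 6.16110973e-04]), 'ft_force': array([ 0.60700855,  0.46870126, -0.53425023]), 'gripper_width': 48.63339299121659}
[451.97073681 160.01950587 284.72368173]
catch_pad [[266.4 251.6]] [(array([266.624, 249.024]), 0.91)]
bolt_knob [[384.1 258.8]] [(array([379.328, 327.12 ]), 0.83)]
lid_rib [[476.8 236.6]] [(array([475.2, 236.4]), 0.74)]
safe [[388.5 204.9]] [(array([386.88 , 199.488]), 0.58)]
[300.41257885 854.83173713 595.92061746]
```

View pics/side7z.png

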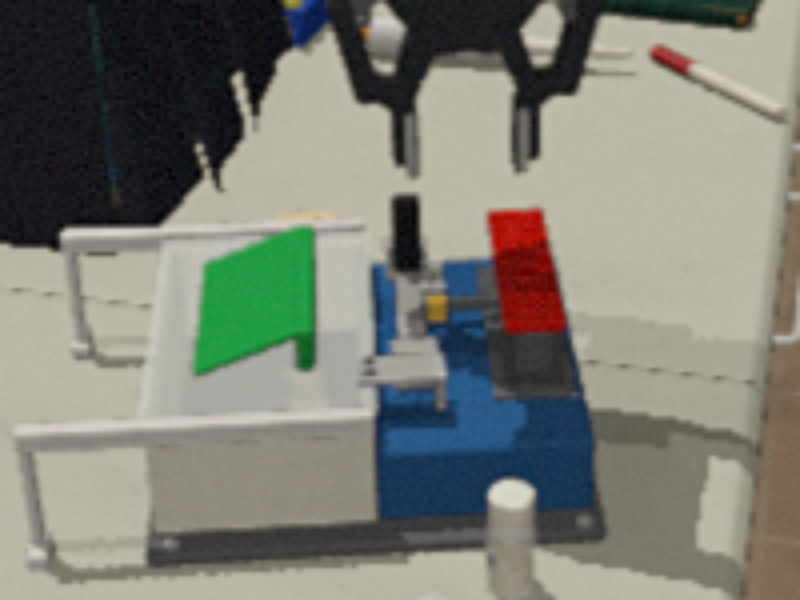

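View pics/wrist7.png

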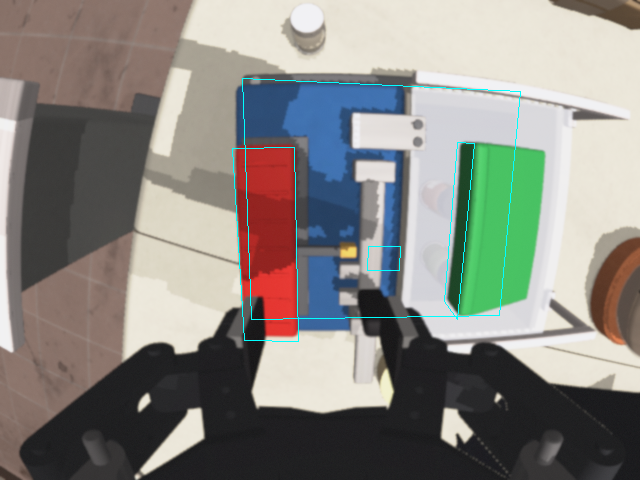

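Call:
send_rows(angular=[[0,0,0],[0,0,0],[0,0,0],[0,0,0],[0,0,0],[0,0,0],[0,0,0],[0,0,0],[0,0,0]], slide=[[0.8,1.8,0],[0.8,1.7,0],[0.7,1.7,0],[0,0,0],[0,0,0],[0,0,0],[0,0,0],[0,0,0],[0,0,0]], claw=[255,255,255,255,255,255,255,255,255])

```text
clock: 12.3
ee_pos: [515.4, 131.6, 162.4]
orientation: [1.867, 2.527, 0.0]
ft_force: [-0.4, 0.9, -0.3]
gripper_width: -0.2
```

```bash
python3 go.py 2 0 102; python3 look.py 8 wrist,side; python3 -c "
import cv2;a=cv2.imread('pics/side8_raw.png');cv2.imwrite('pics/side8z.png',cv2.resize(a[210:360,200:400],None,fx=4,fy=4))"
```

```text
case now [np.float64(-0.3), np.float64(0.3), np.float64(162.4)] world [517.6 132.  102. ] tool cm [-0.03  0.23  6.04] turn z 0.1 tilt [ 1.e-04 -0.e+00 -1.e+00] F [-0.4  0.9 -0.3] w -0.2 t 12.3
{'clock': 12.3, 'ee_pos': array([515.372746  , 131.60538619, 162.42545823]), 'orientation': array([1.86696112e+00, 2.52651661e+00, 1.13171208e-04]), 'ft_force': array([-0.42129835,  0.8627193 , -0.32240203]), 'gripper_width': -0.24624978824890395}
[495.31810196 197.32552571 285.67764348]
catch_pad [[181.1 289.7]] [(array([182.592, 287.808]), 0.77)]
bolt_knob [[279.1 302.5]] []
lid_rib [[382.5 278. ]] [(array([381.376, 274.608]), 0.67)]
safe [[322.5 233.4]] [(array([320.896, 228.288]), 0.61), (array([242.496,  70.992]), 0.32)]
[300.41257885 854.83173713 595.92061746]
```

View pics/side8z.png

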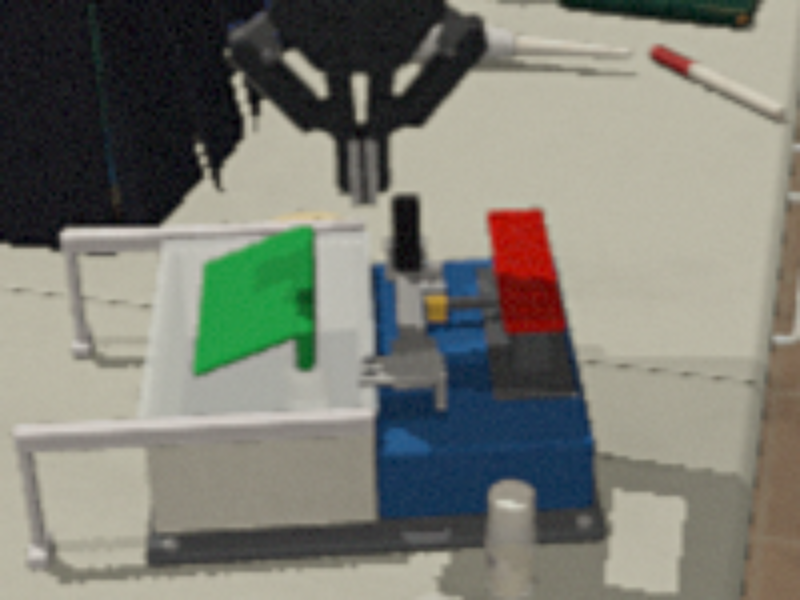

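View pics/wrist8_raw.png

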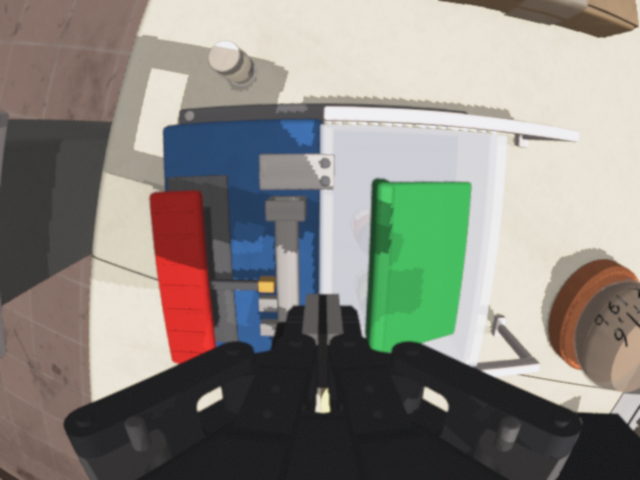

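Call:
send_rows(angular=[[0,0,0],[0,0,0],[0,0,0],[0,0,0],[0,0,0],[0,0,0]], slide=[[0,0,2],[0,0,2],[0,0,1],[0,0,0.8],[0,0,0],[0,0,0]], claw=[255,255,255,255,255,255])

```text
clock: 13.2
ee_pos: [516.0, 131.9, 104.8]
orientation: [1.866, 2.526, 0.001]
ft_force: [0.2, -0.2, -0.3]
gripper_width: 0.2
```

Call:
send_rows(angular=[[0,0,0],[0,0,0],[0,0,0],[0,0,0],[0,0,0],[0,0,0],[0,0,0]], slide=[[0,0.5,0],[0,0.5,0],[0,0.5,0],[0,0.5,0],[0,0.5,0],[0,0,0],[0,0,0]], claw=[255,255,255,255,255,255,255])

```text
clock: 13.9
ee_pos: [539.8, 139.3, 104.3]
orientation: [1.866, 2.527, 0.001]
ft_force: [-0.2, -0.3, -0.2]
gripper_width: 0.0
```

```bash
python3 go.py 68 0 104; python3 look.py 9 wrist,side; python3 -c "
import cv2;a=cv2.imread('pics/side9_raw.png');cv2.imwrite('pics/side9z.png',cv2.resize(a[210:360,200:400],None,fx=4,fy=4))"
```

```text
case now [np.float64(25.4), np.float64(0.5), np.float64(104.3)] world [580.8 151.3 104. ] tool cm [-0.06  4.26  0.03] turn z 0.12 tilt [ 9.e-04  3.e-04 -1.e+00] F [-0.2 -0.3 -0.2] w 0.0 t 13.9
{'clock': 13.9, 'ee_pos': array([539.83757459, 139.33319424, 104.25428215]), 'orientation': array([1.86625885e+00, 2.52655534e+00, 1.18216864e-03]), 'ft_force': array([-0.18696354, -0.26551913, -0.17210872]), 'gripper_width': 0.04377560718139529}
[519.47431174 204.92343762 227.48462405]
catch_pad [[ 92.7 333.9]] [(array([ 95.168, 330.48 ]), 0.86)]
bolt_knob [[195.7 364.1]] [(array([ 96.192, 332.784]), 0.19)]
lid_rib [[339.3 331.3]] []
safe [[282.5 255. ]] [(array([282.112, 254.016]), 0.56)]
[300.41257885 854.83173713 595.92061746]
```

View pics/side9z.png

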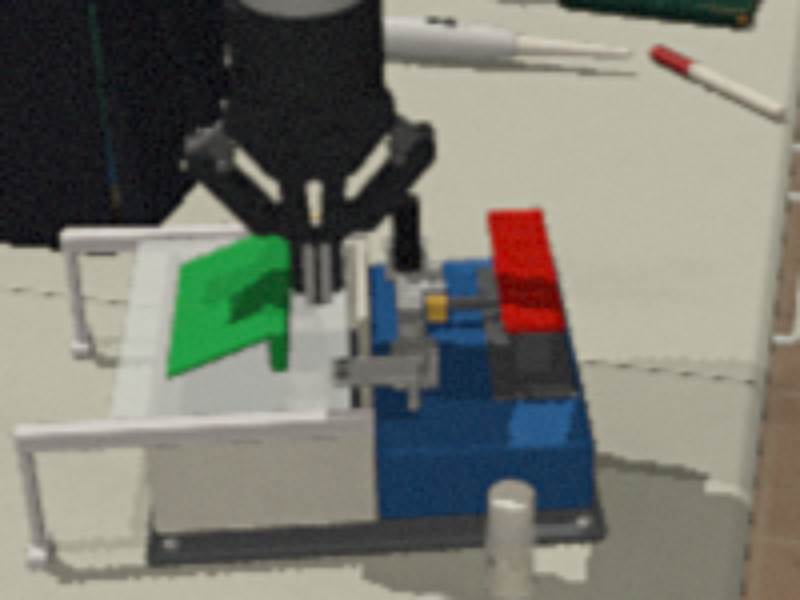

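Call:
send_rows(angular=[[0,0,0],[0,0,0],[0,0,0],[0,0,0],[0,0,0],[0,0,0],[0,0,0],[0,0,0],[0,0,0],[0,0,0]], slide=[[0,0.5,0],[0,0.5,0],[0,0.5,0],[0,0.5,0],[0,0.5,0],[0,0.5,0],[0,0.5,0],[0,0.5,0],[0,0,0],[0,0,0]], claw=[255,255,255,255,255,255,255,255,255,255])

```text
clock: 15.2
ee_pos: [578.6, 151.2, 104.8]
orientation: [1.866, 2.526, 0.003]
ft_force: [0.6, 0.4, 0.9]
gripper_width: -0.2
```

Call:
send_rows(angular=[[0,0,0],[0,0,0],[0,0,0]], slide=[[0,0.3,0],[0,0,0],[0,0,0]], claw=[255,255,255])

```text
clock: 15.5
ee_pos: [580.8, 151.9, 104.6]
orientation: [1.866, 2.527, 0.001]
ft_force: [-1.0, 0.2, 1.3]
gripper_width: -0.1
```

Call:
send_rows(angular=[[0,0,0],[0,0,0],[0,0,0]], slide=[[0,0.3,0],[0,0,0],[0,0,0]], claw=[255,255,255])

```text
clock: 15.8
ee_pos: [581.1, 152.0, 104.5]
orientation: [-1.863, -2.524, 0.01]
ft_force: [-9.3, -2.4, 6.6]
gripper_width: -0.2
```

```bash
python3 go.py 68 0 104
```

```text
case now [np.float64(68.5), np.float64(0.7), np.float64(104.5)] world [580.8 151.3 104. ] tool cm [-0.07 -0.05  0.05] turn z 0.16 tilt [-0.0077 -0.0021 -1.    ] F [-9.3 -2.4  6.6] w -0.2 t 15.8
```

Call:
send_rows(angular=[[0,0,0],[0,0,0],[0,0,0],[0,0,0],[0,0,0],[0,0,0],[0,0,0]], slide=[[0,-0.5,0],[0,-1,0],[0,0,-3],[0,0,-4],[0,0,-5],[0,0,0],[0,0,0]], claw=[255,255,255,255,255,255,255])

```text
clock: 16.5
ee_pos: [569.9, 148.4, 226.5]
orientation: [1.864, 2.524, 0.005]
ft_force: [-0.1, -0.4, 0.1]
gripper_width: 0.1
```

```bash
python3 go.py 2 0 102; python3 look.py 10 wrist,side; python3 -c "
import cv2;a=cv2.imread('pics/side10_raw.png');cv2.imwrite('pics/side10z.png',cv2.resize(a[210:360,200:400],None,fx=4,fy=4))"
```

```text
case now [np.float64(56.7), np.float64(0.4), np.float64(226.5)] world [517.6 132.  102. ] tool cm [-0.02 -5.53 12.42] turn z 0.12 tilt [ 4.9e-03  6.0e-04 -1.0e+00] F [-0.1 -0.4  0.1] w 0.1 t 16.5
{'clock': 16.5, 'ee_pos': array([569.8653195 , 148.39359143, 226.45595624]), 'orientation': array([1.86441513, 2.52401635, 0.00531941]), 'ft_force': array([-0.1074062 , -0.35709067,  0.12226376]), 'gripper_width': 0.08004821801114517}
[548.54782356 213.91535329 347.41358516]
catch_pad [[142.2 256.7]] [(array([146.688, 252.912]), 0.81)]
bolt_knob [[206.5 262.6]] [(array([213.824, 312.096]), 0.75)]
lid_rib [[285.8 245.9]] [(array([361.408, 245.52 ]), 0.59)]
safe [[262.3 217.8]] [(array([265.92 , 216.288]), 0.58)]
[300.41257885 854.83173713 595.92061746]
```

View pics/side10z.png

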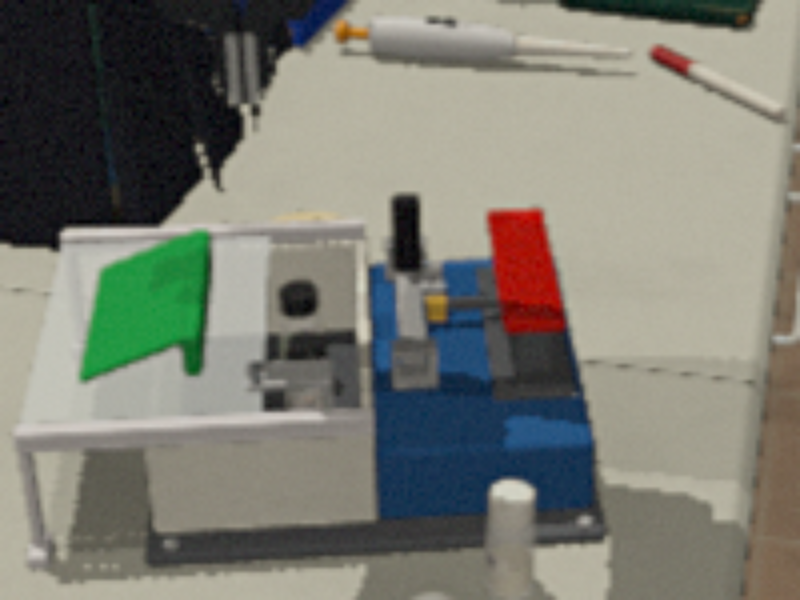

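View pics/wrist10.png

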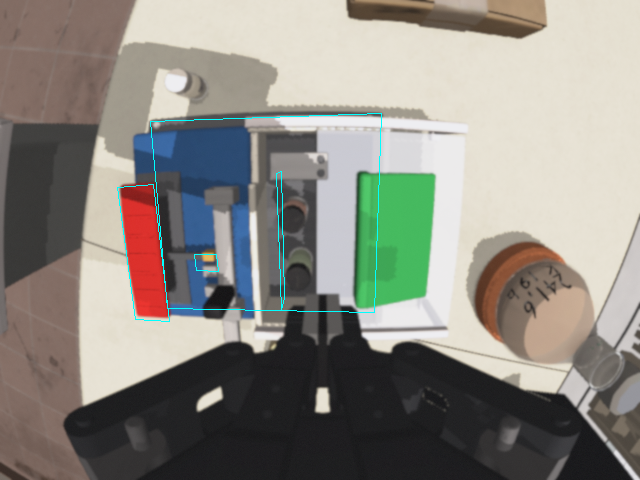

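```bash
python3 - <<'E'
from cell import r
from h import *
i=r.camera_info("wrist");p=np.load("p.npy")
for d in (45,50,55): print(d,proj(i,world(p,[32+d,0,101]),True))
for d in (30,36,40): print(d,proj(i,world(p,[-22,-8-d,115]),True))
print(r.sense()["ft_force"]); r.close_job()
E
```

```text
45 [[354.67593911 248.30280543]]
50 [[361.91898247 248.32097179]]
55 [[369.13265755 248.33907191]]
30 [[212.80700722 305.43271076]]
36 [[213.70533262 313.10541396]]
40 [[214.31254027 318.13908658]]
[-0.05737411  0.12405702  0.37094632]
the job is handed in; nothing more can be done
```

I unlocked and opened the case using fingertip pushes only, and handed the job in at about 16.5 s. I can't confirm the result because no verdict was reported.

- **Catch:** one fingertip pressed it about 8.5–9 mm down, at about 5 N, while the bolt was still home.
- **Bolt:** the other fingertip pushed the knob right until it stopped moving and the side force rose to about 17 N, which I took as its stop. When I raised the gripper, the pictures showed the catch up and the bolt clear of the staple.
- **Lid:** I closed the fingers and pushed the front of the green wedge back. It stopped about where full travel was expected, with the force rising to about 9 N. I then backed off and raised the arm clear; the force reading was near zero.

**Checks that disagreed:** the last wrist-camera detections came out lower than the stops suggest.

| Part | Camera reading | Full travel | Needed |
|---|---|---|---|
| Lid | about 50 mm | 55 mm | 49 mm |
| Bolt | about 35 mm | 40 mm | 36 mm |

The same view placed the unmoved catch pad and case 4 to 5 pixels (about 3 mm) from where my model has them, so I trusted the felt stops and did not measure again. The bolt reading is slightly below what is needed. However, the catch had sprung fully up, and it does that only with the bolt drawn over 37 mm.

In the last pictures the vials, flask, pipette and marker looked undisturbed. I did not measure their positions, and the tape and phone were mostly out of view.

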